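# Close the filter case: flap down, then lid

## Task

Close up the filter case on the bench using only pushes of the fingertips: first push the upright inner flap down flat over the two filters, then swing the open lid fully shut over it. Do not pick anything up; leave the filters and the tweezers lying in the case and do not disturb the things standing around it.

Things in the scene. Friction and masses are not known exactly. Their poses are not given: they have to be found in the camera images.
- case: grey case, fixed to the bench, 180 (x) by 190 (y) mm, walls 4 mm, rim 75 mm up. Origin: centre of its underside; x along both hinges, y from the flap's side (-95 mm) to the lid hinge's side (+95 mm). A partition along x at y = 35 mm, 50 mm high, parts filters (-y) from tweezers (+y). A handle juts 21 mm from the -y wall, 35 mm up. Its x is turned up to 0.4 rad from the room's x
- flap (a joint): hinge angle of the flap, rad: 0 = folded flat over the filters (its stop), 1.57 = upright. Starts at 1.3 to 1.7. Friction (about 0.11 N m; flap 90 g) holds it at any angle, no spring. To fold it, push its outside face (on the case's -y side while upright, the top when flat) towards the case's +y and down
- flap_hinge (a point): middle of the flap's hinge axis, along the case's x, at y = -83, z = 58 mm of the case. The flap is an aluminium plate, 162 mm along the hinge, reaching 110 mm from it, 4 mm thick with the axis in its middle plane. Flat, its top face is 60 mm above the bench, 15 mm below the rim, and its free edge lies at y = 27 mm
- flap_edge (a point): middle of the flap's free edge, on its outside (upper) face, 110 mm from the hinge axis
- lid (a joint): hinge angle of the lid, rad: 0 = shut on the rim (its stop), 1.57 = upright. Starts at 1.55 to 1.85, upright or leaning away from the case. Friction (about 0.36 N m; lid 200 g) holds it at any angle, no spring, no catch. To shut it, push its outer face (on the case's +y side while open, the top when shut) towards the case's -y and down. The flap, while upright, blocks it
- lid_hinge (a point): middle of the lid's hinge axis, along the case's x, at y = 95, z = 76 mm of the case. The lid is a grey tray-shaped cover, 180 mm along the hinge, reaching 190 mm from it; its flat outer face lies 22 mm from the hinge's plane (98 mm above the bench when shut); its 4 mm thick rim points inward, 20 mm deep. Open, its top stands about 0.27 m up
- lid_edge (a point): middle of the lid's free edge, on its outer face, 190 mm along the lid from the hinge and 22 mm out from the hinge's plane (the case's y = -95 mm when shut)
- filter_a: white round inline filter, 48 mm across, 46 mm tall, standing loose on the case's floor, which is 4 mm thick, under the flap; origin at the centre of its underside. Not to be picked up
- filter_b: the other white inline filter of the same size, beside the first; origin at the centre of its underside. Not to be picked up
- tweezers: steel tweezers, 120 mm long, 9 mm high, lying loose in the case's narrow compartment on the lid hinge's side; origin under the middle. Not to be picked up
- sample_bottle: bystander: white sample bottle with a red cap, 36 mm across, 70 mm tall, standing on the bench beside the case at its flap side, about 65 to 95 mm out from the wall; origin under its centre. To be left where it stands
- screw_cap: bystander: grey screw cap, 64 mm across, 24 mm high, on the bench beside the case at its flap side, about 65 to 95 mm out from the wall; origin under its centre. To be left where it lies
- duct_tape: bystander: roll of grey tape, 107 mm across, 48 mm high, on the bench to the left; origin under its centre
- marker: bystander: white marker pen with a black cap, 130 mm long, 18 mm high, on the bench to the right; origin under its centre

How it is judged:
By the outcome, as a careful person would: the job done as asked, in the order asked, and still so for the second after the job is handed in, with the robot touching nothing.
It also fails if it takes over 48 s, if anything falls off the work surface, if the arm or the gripper's body presses on something with over 40 N, if the wrist force passes 120 N, or if a joint passes its speed limit or range.

## Robot

A 7-joint arm with a two-finger parallel gripper is mounted at the origin on a cart in front of the work surface, level with it; the furniture and walls round the work are solid. World frame = base frame: x ahead of the robot, y to its left, z up, the work surface at z = 0. Lengths are in m, angles in rad, forces in N, time in s.
With the tool pointing down it reaches from about 0.4 to 0.85 m from the base axis. Payload 6.9 kg.
Tool frame: the origin (TCP) lies at the very end of the fingers, on their centre line; the grasp point (between the pads) lies 19 mm behind it (arm.grasp_offset is the distance from the TCP to the grasp point, in m); z points along the fingers, y is the line along which they close (so a half turn about z gives the same grasp; the last joint's range is limited). The gripper opens to 85 mm and grips with 20 to 120 N. Pads are 22 mm wide; open, the fingers measure 114 mm over their backs; the gripper's body (76 mm by 85 mm) begins 54 mm behind the grasp point. The pads swing forward as they close: fully open they stand 13 mm farther back than shut.
Start: joints at [1.375, 0.507, -0.238, 1.5, 0.126, 1.149, -0.155], TCP at [0.186, -0.597, 0.231] pointing down, gripper open.
Joint ranges: [-3.08, 3.08], [-0.24, 2.05], [-1.43, 1.35], [0, 2.5], [-1.52, 4.66], [0.17, 1.96], [-2.89, 2.89]. Speed limits (rad/s): [2.39, 2.39, 3.14, 3.14, 3.14, 3.14, 3.14].

## Interface

Orientations are given as a 3x3 rotation matrix whose columns are the frame's x, y, z axes.
In Python, from bench import readout, imaging, arm gives the robot as it stands.
- The arm moves only by the shell command python3 -m handwheel 'ROWS' [FORCE]. ROWS is JSON, a list of rows, each a list of 3 entries, a list of its own where there are three numbers: the opening, from -1 (shut) to 1 (fully open), then the shift along the tool's x, y, z in cm, then the turn, a rotation vector about the tool's x, y, z in rad. A call has 1 to 12 rows; each row shifts and turns the commanded pose from where the row before left it, along the tool's axes as they then stand; what a row does not reach is not made up. A row lasts 1/12 s, in which the tool goes at most 41.7 mm and 7.16 degrees, less where a joint would pass 70% of its speed; a pose out of reach is approached as far as the arm can. A call with a gripper value outside its range is refused whole. The fingers move at their own pace and stop on an object; FORCE is the grip in N (left out, the last holds). Time passes only in rows, so rows that do not move let the fingers close. It gives the time, the measured TCP pose, the force, the opening and the grip force at its end, in the units of the state.
- readout.state(): the state, without advancing time (a new reading comes with each control period).
- imaging.read_camera(name): name is "scene" or "top" or "wrist"; returns (picture, depth): 384x512x3 uint8, red, green, blue; 384x512 float32, m along the optical axis (not along the pixel's ray), 0 where there is no reading.
- imaging.camera_info(name): a dict with "mtx" (3x3 intrinsics, pixels), "k1" (the pictures are not rectified: a ray, as slopes to the right and down, at radius r is drawn at 1 + k1 r^2 times it, then the intrinsics apply), "R" (3x3) and "t" (3): a world point X has camera coordinates R X + t. Camera axes: x right, y down, z forward; pixel columns grow to the right and rows downward; lengths in m; the calibration is good to about 2 mm. A picture is of the moment at which its call begins: read the wrist's pose just before it. camera_info takes no time and is no camera call; for the wrist camera it gives the pose at the moment of the call.
- arm.job_done(): hands the job in; it is judged then, once.
The state is a dict: "time_s": time; "joints": joint angles; "joint_velocities": joint speeds; "effort": joint torques, N m; "tcp_pos": TCP position; "eef_rot": TCP orientation; "wrist_force": force on the tool from outside, world axes, zero at the start; "moment": the same for the moment, N m; "finger_gap": finger opening in m; "gripper_force": force on a finger pad.
Only numpy, scipy, OpenCV 4.12 (cv2) and the standard library are available. Lean on these libraries where they do the work, as an engineer would, in place of code of your own. Each camera call takes 0.05 s, during which the arm holds its last target. There are 200 camera calls.

## Working session

There is one attempt and no reset: what is moved stays moved. The work goes in short steps, Python scripts to look and compute and a shell command to move; the robot and the scene stay as the last step left them, time stands still between calls to the robot, and variables do not carry over. Pictures are saved under pics/ and viewed, at most 10 in all, crops included, and the job is handed in when it is done.

```bash
mkdir -p pics
cat > h.py <<'E'
import numpy as np,cv2
from bench import readout,imaging,arm
def cloud(name):
    i=imaging.camera_info(name); p,d=imaging.read_camera(name)
    K=np.array(i['mtx']);k1=i['k1'];R=np.array(i['R']);t=np.array(i['t'])
    v,u=np.mgrid[:384,:512]
    pts=np.stack([u,v],-1).reshape(-1,1,2).astype(np.float64)
    s=cv2.undistortPoints(pts,K,np.array([k1,0,0,0.])).reshape(384,512,2)
    X=np.dstack([s*d[...,None],d])
    W=(X-t)@R
    W[d==0]=np.nan
    return p,d,W
E
python3 - <<'E'
from h import *
for n in ['scene','top']:
    p,d,W=cloud(n); cv2.imwrite(f'pics/{n}0.png',cv2.cvtColor(p,cv2.COLOR_RGB2BGR)); np.save(n+'0.npy',W)
    i=imaging.camera_info(n); R=np.array(i['R']);print(n,-R.T@np.array(i['t']),R[2],(d==0).mean())
s=readout.state();print(s['time_s'],s['tcp_pos'],s['eef_rot'],s['wrist_force'])
E
```

```text
scene [ 0.03273736 -0.74569151  0.62322265] [ 0.48092722  0.6978505  -0.53076707] 0.0039215087890625
top [ 0.12929297 -0.06229379  1.06865548] [ 0.36464567  0.00118809 -0.9311456 ] 0.004063924153645833
0.1 [ 0.18554984 -0.59634182  0.23049091] [[ 9.54808748e-01  2.97220463e-01 -5.01093826e-04]
 [ 2.97220886e-01 -9.54807436e-01  1.58269147e-03]
 [-8.03981854e-06 -1.66010321e-03 -9.99998622e-01]] [0.84866325 0.7041932  0.44996537]
```

View pics/scene0.png

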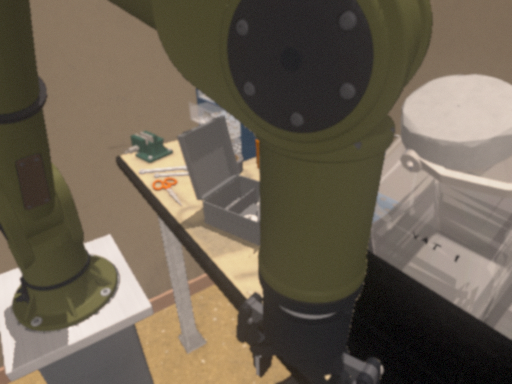

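View pics/top0.png

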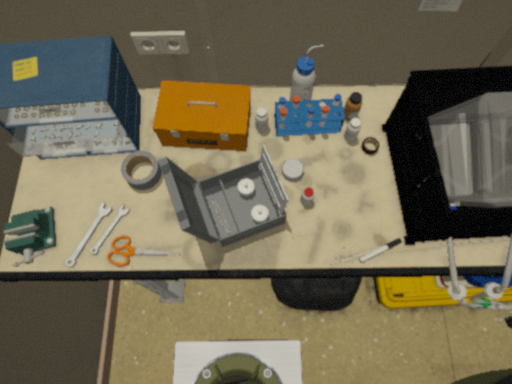

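The top view shows the case near (230,205), the lid open on the left at (185,200) and the flap upright on the right at (272,180). The bottle is at (308,197), the screw cap at (292,168), the tape at (140,170) and the marker at (380,250). In the scene view the arm hides half of the case.

```bash
cat > fit.py <<'E'
from h import *
from scipy.optimize import least_squares
W=np.load('top0.npy')
P=W[140:255,150:300].reshape(-1,3);P=P[~np.isnan(P[:,0])]
rim=P[(abs(P[:,2]-.075)<.006)]
def loc(q,p):
    c,s=np.cos(q[2]),np.sin(q[2]);d=p[:,:2]-q[:2]
    return np.c_[d@[c,s],d@[-s,c],p[:,2]]
def res(q):
    l=loc(q,rim);a=np.abs(l[:,:2])-[.088,.093]
    o=np.maximum(a,0);return np.hypot(*o.T)+np.minimum(a.max(1),0)
best=None
for y0 in np.arange(-.4,.41,.1):
    r=least_squares(res,[*np.median(rim[:,:2],0),y0],loss='soft_l1',f_scale=.002)
    if best is None or r.cost<best.cost: best=r
q=best.x;print('case',q,len(rim),np.median(abs(best.fun)))
np.save('case.npy',q)
l=loc(q,P)
F=l[(abs(l[:,0])<.07)&(l[:,2]>.085)&(l[:,1]<0)&(l[:,1]>-.13)]
L=l[(abs(l[:,0])<.08)&(l[:,2]>.11)&(l[:,1]>.05)]
for n,A,h in (('flap',F,(-.083,.058)),('lid',L,(.095,.076))):
    v=A[:,1:]-h; m=np.polyfit(A[:,2],A[:,1],1); r=np.hypot(*v.T)
    print(n,len(A),'slope dy/dz',m[0],'y at hinge z',np.polyval(m,h[1]),'zmax',A[:,2].max(),'rmax',np.percentile(r,[50,98]),A[:,0].min(),A[:,0].max())
    for z in np.arange(.08,.3,.02):
        b=A[abs(A[:,2]-z)<.01]
        if len(b):print(round(z,2),len(b),np.percentile(b[:,1],[5,50,95]).round(4))
for n,(u,v) in dict(bottle=(308,190),cap=(292,168),tape=(140,157),fa=(246,186),fb=(260,213)).items():
    print(n,W[v,u],loc(q,W[v,u][None]))
E
python3 fit.py
```

```text
case [ 0.50481096 -0.00319851  0.37581978] 859 0.0029636573491231555
flap 582 slope dy/dz -0.1304985999018308 y at hinge z -0.09002148004681079 zmax 0.1697857405984926 rmax [0.07540282 0.11267512] -0.06983963807674838 0.0699600783959969
0.08 48 [-0.0952 -0.0935 -0.0918]
0.1 122 [-0.0975 -0.0958 -0.0923]
0.12 111 [-0.0999 -0.0983 -0.0971]
0.14 122 [-0.1023 -0.1    -0.098 ]
0.16 179 [-0.1069 -0.1036 -0.1015]
lid 1228 slope dy/dz 0.17914793888182573 y at hinge z 0.10919598739684938 zmax 0.26551482316158864 rmax [0.18459129 0.19075141] -0.0799557020921083 0.07975531507177717
0.12 122 [0.1122 0.1149 0.1173]
0.14 125 [0.1173 0.1199 0.1223]
0.16 141 [0.1223 0.1248 0.1274]
0.18 147 [0.1275 0.1301 0.1326]
0.2 58 [0.1323 0.1335 0.1348]
0.26 635 [0.1317 0.1414 0.1511]
bottle [ 0.53140508 -0.19409473  0.06794883] [[-0.04532759 -0.18733398  0.06794883]]
cap [ 0.62032741 -0.15752513  0.0205366 ] [[ 0.05081091 -0.18595431  0.0205366 ]]
tape [0.65548779 0.28649064 0.03447733] [[0.24648677 0.2141672  0.03447733]]
fa [ 0.55378522 -0.02424014  0.04802783] [[ 0.03783318 -0.03754835  0.04802783]]
fb [ 0.47532354 -0.06241954  0.0433075 ] [[-0.04916562 -0.04426489  0.0433075 ]]
```

```bash
cat > go.py <<'E'
# usage: go.py x y z (case frame, m): shift in tool axes (cm) and turn to tool x=case x, z down
import sys
from h import *
from scipy.spatial.transform import Rotation as Ro
q=np.load('case.npy');c,s=np.cos(q[2]),np.sin(q[2]);C=np.array([[c,-s,0],[s,c,0],[0,0,1]])
S=readout.state();R=np.array(S['eef_rot']);T=np.array(S['tcp_pos'])
l=C.T@(T-[q[0],q[1],0]);print('t',round(S['time_s'],2),'case tcp mm',(l*1e3).round(1),'F case',(C.T@S['wrist_force']).round(1),'gap',S['finger_gap'])
Rt=C@np.diag([1,-1,-1]);print('turn',Ro.from_matrix(R.T@Rt).as_rotvec().round(3))
if len(sys.argv)>3:
    D=C@np.array([float(a) for a in sys.argv[1:4]])+[q[0],q[1],0]-T
    print('shift cm now',(R.T@D*100).round(2),'after turn',(Rt.T@D*100).round(2))
E
python3 go.py 0 -.2 .23
```

```text
t 0.1 case tcp mm [-514.7 -434.6  230.5] F case [1.  0.3 0.4] gap 0.08542301790485116
turn [-0.002 -0.    -0.074]
shift cm now [ 49.59 -27.2    0.09] after turn [ 5.147e+01 -2.346e+01  5.000e-02]
```

```bash
python3 -m handwheel '[[-1,[0,0,0],[0,0,-0.074]],[-1,[2.5,-1.2,0],[0,0,0]],[-1,[2.5,-1.2,0],[0,0,0]],[-1,[2.5,-1.2,0],[0,0,0]],[-1,[2.5,-1.2,0],[0,0,0]],[-1,[2.5,-1.2,0],[0,0,0]],[-1,[2.5,-1.2,0],[0,0,0]],[-1,[2.5,-1.2,0],[0,0,0]],[-1,[2.5,-1.2,0],[0,0,0]],[-1,[2.5,-1.2,0],[0,0,0]],[-1,[2.5,-1.2,0],[0,0,0]],[-1,[2.5,-1.2,0],[0,0,0]]]' 30; python3 go.py 0 -.2 .23
```

```text
time_s: 1.1
tcp_pos: [0.3937, -0.3718, 0.231]
eef_rot: [[0.93, 0.367, -0.001], [0.367, -0.93, 0.0], [-0.0, -0.001, -1.0]]
wrist_force: [0.3, 0.3, -0.0]
finger_gap: 0.0001
gripper_force: 0.0
t 1.1 case tcp mm [-238.7 -302.1  231. ] F case [ 0.4  0.2 -0. ] gap 7.972004271327899e-05
turn [-0.001  0.    -0.   ]
shift cm now [ 23.87 -10.21   0.1 ] after turn [ 23.87 -10.21   0.1 ]
```

```bash
python3 -m handwheel '[[-1,[2.5,-1.2,0],[0,0,0]],[-1,[2.5,-1.2,0],[0,0,0]],[-1,[2.5,-1.2,0],[0,0,0]],[-1,[2.5,-1.2,0],[0,0,0]],[-1,[2.5,-1.2,0],[0,0,0]],[-1,[2.5,-1.2,0],[0,0,0]],[-1,[2.5,-1.2,0],[0,0,0]],[-1,[2.5,-1.2,0],[0,0,0]],[-1,[2.5,-1.2,0],[0,0,0]],[-1,[0,0,0],[0,0,0]],[-1,[0,0,0],[0,0,0]]]'; python3 go.py 0 -.14 .13
python3 - <<'E'
from h import *
p,d,W=cloud('wrist'); np.save('wrist1.npy',W);cv2.imwrite('pics/w1.png',p[...,::-1])
p,d,W=cloud('top'); np.save('top1.npy',W)
p,d,W=cloud('scene'); np.save('scene1.npy',W);cv2.imwrite('pics/s1.png',p[...,::-1])
E
```

```text
time_s: 2.02
tcp_pos: [0.5635, -0.1879, 0.2307]
eef_rot: [[0.929, 0.37, -0.001], [0.37, -0.929, 0.001], [-0.0, -0.001, -1.0]]
wrist_force: [-0.2, 0.4, -0.3]
finger_gap: -0.0001
gripper_force: 0.0
t 2.02 case tcp mm [ -13.2 -193.4  230.7] F case [-0.   0.4 -0.3] gap -0.00010253796379800564
turn [-0.001  0.     0.004]
shift cm now [ 1.34 -5.32 10.08] after turn [ 1.32 -5.34 10.07]
```

View pics/w1.png

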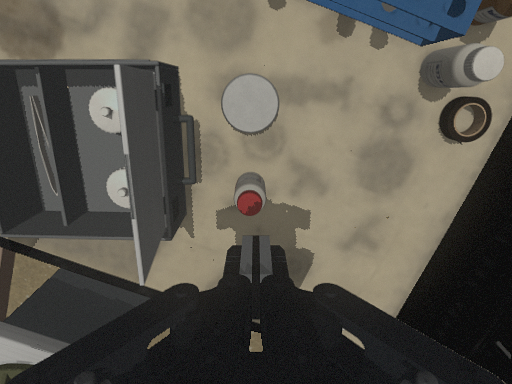

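View pics/s1.png

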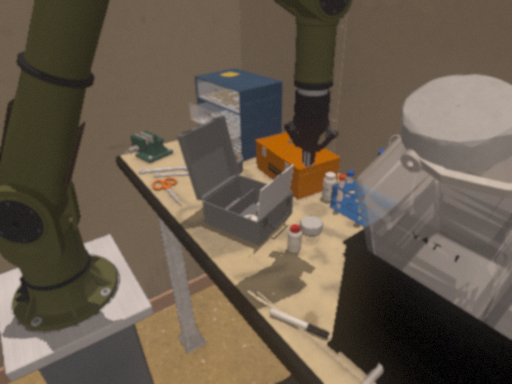

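The wrist view shows the case at the left, with the -y wall at column ~170 and the handle at (188,150). The flap's top edge runs from (118,65) to (143,283), the bottle's cap is at (250,200) and the screw cap at (250,103). In the scene view the case and flap are in full view at (245,200). I will refit the case from these clouds.

```bash
cat > fit2.py <<'E'
from fit import *
print('-----')
for n in ('wrist1','scene1','top1'):
    W=np.load(n+'.npy');P=W.reshape(-1,3);P=P[~np.isnan(P[:,0])]
    l=loc(q,P); l=l[(abs(l[:,0])<.14)&(l[:,1]>-.2)&(l[:,1]<.2)]
    # rim top levels: -y wall, +x,-x walls
    R=l[(l[:,2]>.073)&(l[:,2]<.078)]
    a=R[(abs(R[:,0])<.07)&(R[:,1]<-.07)]
    b=R[(abs(R[:,1])<.06)&(R[:,0]>.07)]; c=R[(abs(R[:,1])<.06)&(R[:,0]<-.07)]
    print(n,'-y',len(a),np.percentile(a[:,1],[5,25,50,75,95]).round(4) if len(a) else '','slope',np.polyfit(a[:,0],a[:,1],1) if len(a)>9 else '')
    for k,e in (('+x',b),('-x',c)):
        if len(e)>9: print(k,len(e),np.percentile(e[:,0],[5,50,95]).round(4),'slope',np.polyfit(e[:,1],e[:,0],1).round(4))
    w=l[(l[:,2]>.045)&(l[:,2]<.07)&(abs(l[:,0])<.08)&(l[:,1]<-.09)&(l[:,1]>-.11)]
    if len(w)>9:print('outer wall',len(w),np.median(w[:,1]),np.polyfit(w[:,0],w[:,1],1))
    F=l[(abs(l[:,0])<.1)&(l[:,2]>.085)&(l[:,1]<-.03)&(l[:,1]>-.13)]
    if len(F)>9:print('flap',len(F),np.polyfit(F[:,2]-.058,F[:,1],1),'x',np.percentile(F[:,0],[2,98]),'z',F[:,2].max())
E
python3 fit2.py | sed -n '/-----/,$p'
```

```text
-----
wrist1 -y 734 [-0.1038 -0.1026 -0.1014 -0.0997 -0.0949] slope [-0.01551819 -0.100485  ]
+x 508 [0.0874 0.0892 0.0912] slope [0.0064 0.0893]
-x 423 [-0.0884 -0.0858 -0.0839] slope [ 0.0162 -0.086 ]
outer wall 1521 -0.10306287139174239 [-0.01504902 -0.10058309]
flap 6062 [-0.10493655 -0.09425064] x [-0.07556128  0.07862048] z 0.16939206791247247
scene1 -y 94 [-0.1052 -0.1041 -0.1017 -0.0965 -0.0955] slope [-0.01712893 -0.10060187]
+x 26 [0.0849 0.0877 0.0901] slope [-0.0257  0.0882]
-x 54 [-0.0913 -0.0883 -0.0857] slope [ 0.0198 -0.0885]
outer wall 238 -0.10497058329237438 [-0.01042375 -0.10472293]
flap 811 [-0.07573563 -0.09716483] x [-0.08128927  0.07519061] z 0.5787719852324701
top1 -y 20 [-0.0939 -0.0936 -0.0931 -0.0927 -0.0922] slope [-0.00737542 -0.09308139]
+x 39 [0.0854 0.0879 0.0899] slope [0.0146 0.0879]
-x 45 [-0.0896 -0.0877 -0.0857] slope [ 0.0174 -0.0878]
outer wall 74 -0.09179392986560991 [-0.00787682 -0.09163488]
flap 976 [-0.03917348 -0.0967101 ] x [-0.09838465  0.07406061] z 0.686223071637566
```

```bash
python3 - <<'E'
import numpy as np
q=np.load('case.npy');c,s=np.cos(q[2]),np.sin(q[2])
q[:2]+=np.array([[c,-s],[s,c]])@[.001,-.008]; q[2]-=.014; np.save('case.npy',q);print(q)
E
python3 go.py 0 -.132 .13
python3 - <<'E'
# tip waypoints case (y,z), cm
import numpy as np
for a in (90,75,60,45,35,25,15,8,0):
    a=np.radians(a);r=.085;d=.002+.012*np.sin(a)
    print('flap',round(np.degrees(a)),((-.083+r*np.cos(a)-d*np.sin(a))*100).round(2),((.058+r*np.sin(a)+d*np.cos(a)-.012*np.sin(a)*np.cos(a))*100).round(2))
E
```

```text
[ 0.50867745 -0.01027314  0.36181978]
t 2.17 case tcp mm [ -14.3 -188.1  231. ] F case [-0.3 -1.4 -0.3] gap -0.00010873993958333012
turn [0.    0.001 0.012]
shift cm now [ 1.51 -5.59 10.1 ] after turn [ 1.43 -5.61 10.1 ]
flap 90 -9.7 14.3
flap 75 -7.41 14.06
flap 60 -5.12 13.26
flap 45 -3.03 11.95
flap 35 -1.85 10.84
flap 25 -0.9 9.57
flap 15 -0.22 8.19
flap 8 0.07 7.18
flap 0 0.2 6.0
```

```bash
python3 -m handwheel '[[-1,[0.25,-0.93,1.0],[0,0,0.012]],[-1,[0.25,-0.93,1.0],[0,0,0]],[-1,[0.25,-0.93,1.5],[0,0,0]],[-1,[0.25,-0.93,1.5],[0,0,0]],[-1,[0.25,-0.93,1.5],[0,0,0]],[-1,[0.25,-0.93,1.5],[0,0,0]],[-1,[0,0,1.0],[0,0,0]],[-1,[0,0,0],[0,0,0]],[-1,[0,0,0],[0,0,0]]]'; python3 go.py 0 -.105 .14
```

```text
time_s: 2.92
tcp_pos: [0.5565, -0.134, 0.1412]
eef_rot: [[0.935, 0.354, -0.001], [0.354, -0.935, -0.001], [-0.001, 0.0, -1.0]]
wrist_force: [-0.3, 0.1, 0.8]
finger_gap: 0.0003
gripper_force: 0.0
t 2.92 case tcp mm [   0.9 -132.6  141.2] F case [-0.2  0.2  0.8] gap 0.00034227940223009723
turn [0.    0.001 0.   ]
shift cm now [-0.09 -2.76  0.12] after turn [-0.09 -2.76  0.12]
```

```bash
python3 -m handwheel '[[-1,[0,-0.9,0],[0,0,0]],[-1,[0,-0.9,0],[0,0,0]],[-1,[0,-0.9,0],[0,0,0]],[-1,[0,-0.9,0],[0,0,0]],[-1,[0,-1.15,0],[0,0,0]],[-1,[0,-1.15,0],[0,0,0]],[-1,[0,-1.15,0.4],[0,0,0]],[-1,[0,-1.15,0.4],[0,0,0]],[-1,[0,-1.05,0.65],[0,0,0]],[-1,[0,-1.05,0.65],[0,0,0]],[-1,[0,0,0],[0,0,0]]]'; python3 go.py 0 -.0185 .108
python3 - <<'E'
from h import *
p,d,W=cloud('scene');q=cv2.resize(p[100:280,140:380],None,fx=3,fy=3);cv2.imwrite('pics/s2.png',q[...,::-1])
E
```

```text
time_s: 3.83
tcp_pos: [0.5185, -0.0334, 0.1188]
eef_rot: [[0.933, 0.359, -0.003], [0.359, -0.933, 0.001], [-0.002, -0.002, -1.0]]
wrist_force: [0.5, 0.4, -0.2]
finger_gap: 0.0002
gripper_force: 0.0
t 3.83 case tcp mm [  1.  -25.1 118.8] F case [ 0.6  0.2 -0.2] gap 0.00015846017388312136
turn [-0.002  0.002  0.005]
shift cm now [-0.1  -0.66  1.08] after turn [-0.1  -0.66  1.08]
```

View pics/s2.png

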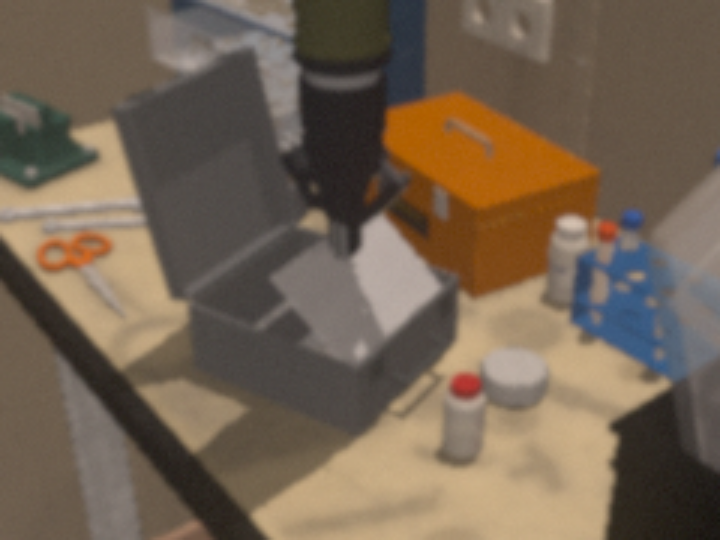

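The flap is folding over to about 45° under the fingertips, with the tip at crop (345,240). The lid, bottle and cap have not moved.

```bash
python3 -m handwheel '[[-1,[0,-0.55,0.77],[0,0,0]],[-1,[0,-0.55,0.77],[0,0,0]],[-1,[0,-0.55,0.77],[0,0,0]],[-1,[0,-0.3,0.8],[0,0,0]],[-1,[0,-0.3,0.8],[0,0,0]],[-1,[0,-0.2,0.8],[0,0,0]],[-1,[0,0,0.4],[0,0,0]],[-1,[0,0,0.3],[0,0,0]],[-1,[0,0,0.3],[0,0,0]],[-1,[0,0,0],[0,0,0]]]'; python3 go.py 0 0 .06
```

```text
time_s: 4.72
tcp_pos: [0.5112, -0.0135, 0.0627]
eef_rot: [[0.935, 0.356, -0.001], [0.356, -0.935, 0.0], [-0.001, -0.0, -1.0]]
wrist_force: [-0.1, 0.8, 1.3]
finger_gap: 0.0
gripper_force: 0.0
t 4.72 case tcp mm [ 1.2 -3.9 62.7] F case [0.2 0.8 1.3] gap 3.62456160901253e-05
turn [-0.     0.001  0.002]
shift cm now [-0.12 -0.39  0.27] after turn [-0.12 -0.39  0.27]
```

```bash
python3 -m handwheel '[[-1,[0,0,0.2],[0,0,0]],[-1,[0,0,0.1],[0,0,0]],[-1,[0,0,0.1],[0,0,0]],[-1,[0,0,0],[0,0,0]]]'; python3 go.py 0 0 .06
```

```text
time_s: 5.05
tcp_pos: [0.5116, -0.0135, 0.06]
eef_rot: [[0.935, 0.356, 0.001], [0.356, -0.935, -0.0], [0.001, 0.001, -1.0]]
wrist_force: [-2.6, -0.4, 6.9]
finger_gap: -0.0
gripper_force: 3.8
t 5.05 case tcp mm [ 1.6 -4.1 60. ] F case [-2.5  0.6  6.9] gap -4.119750953071552e-05
turn [ 0.001 -0.001  0.002]
shift cm now [-0.16 -0.41  0.  ] after turn [-0.16 -0.41  0.  ]
```

```bash
python3 -m handwheel '[[-1,[0,0,-1.5],[0,0,0]],[-1,[0,0,-2.5],[0,0,0]],[-1,[0,0,-2.5],[0,0,0]],[-1,[0,0,-2.5],[0,0,0]],[-1,[0,0,-2.5],[0,0,0]],[-1,[0,0,-2.5],[0,0,0]],[-1,[0,0,-2.5],[0,0,0]],[-1,[0,0,-2.5],[0,0,0]],[-1,[0,0,-2.5],[0,0,0]],[-1,[0,0,-2.5],[0,0,0]],[-1,[0,0,-2.5],[0,0,0]],[-1,[0,0,-1],[0,0,0]]]'; python3 go.py 0 .195 .325
python3 - <<'E'
from h import *
p,d,W=cloud('top');np.save('top3.npy',W)
q=np.load('case.npy');c,s=np.cos(q[2]),np.sin(q[2]);D=W.reshape(-1,3)-[q[0],q[1],0]
l=np.c_[D@[c,s,0],D@[-s,c,0],D[:,2]]
f=l[(abs(l[:,0])<.07)&(l[:,1]>-.07)&(l[:,1]<.02)&(l[:,2]<.12)];print('flap z',np.percentile(f[:,2],[5,50,95]),np.polyfit(f[:,1],f[:,2],1))
p,d,W=cloud('wrist');cv2.imwrite('pics/w3.png',p[...,::-1])
E
```

```text
time_s: 6.05
tcp_pos: [0.5124, -0.0133, 0.3377]
eef_rot: [[0.935, 0.356, 0.005], [0.356, -0.935, -0.0], [0.004, 0.002, -1.0]]
wrist_force: [0.7, -0.0, 0.6]
finger_gap: -0.0005
gripper_force: 0.0
t 6.05 case tcp mm [  2.4  -4.1 337.7] F case [ 0.6 -0.2  0.6] gap -0.0005254101094535754
turn [ 0.002 -0.004  0.002]
shift cm now [ -0.21 -19.92   1.23] after turn [ -0.24 -19.91   1.27]Traceback (most recent call last):
  File "<stdin>", line 5, in <module>
    return _quantile_unchecked(
        a, q, axis, out, overwrite_input, method, keepdims, weights)
    return _ureduce(a,
                    func=_quantile_ureduce_func,
    ...<5 lines>...
                    overwrite_input=overwrite_input,
                    method=method)
    r = func(a, **kwargs)
    result = _quantile(arr,
                       quantiles=q,
    ...<2 lines>...
                       out=out,
                       weights=wgt)
    slices_having_nans = np.isnan(arr[-1, ...])
                                  ~~~^^^^^^^^^
IndexError: index -1 is out of bounds for axis 0 with size 0
```

```bash
python3 -m handwheel '[[-1,[0,-2,0],[0,0,0]],[-1,[0,-2,0],[0,0,0]],[-1,[0,-2,0],[0,0,0]],[-1,[0,-2,0],[0,0,0]],[-1,[0,-2,0],[0,0,0]],[-1,[0,-2,0],[0,0,0]],[-1,[0,-2,0],[0,0,0]],[-1,[0,-2,0],[0,0,0]],[-1,[0,-2,0],[0,0,0]],[-1,[0,-2,0],[0,0,0]],[-1,[0,0,0],[0,0,0]],[-1,[0,0,0],[0,0,0]]]'; python3 go.py 0 .195 .225
cat > see.py <<'E'
from h import *
q=np.load('case.npy');c,s=np.cos(q[2]),np.sin(q[2])
for n in ('wrist','top','scene'):
    p,d,W=cloud(n);cv2.imwrite(f'pics/{n}_see.png',p[...,::-1])
    D=W.reshape(-1,3)-[q[0],q[1],0];D=D[~np.isnan(D[:,0])]
    l=np.c_[D@[c,s,0],D@[-s,c,0],D[:,2]]
    f=l[(abs(l[:,0])<.065)&(l[:,1]>-.07)&(l[:,1]<.02)&(l[:,2]<.15)]
    if len(f)>20: print(n,'flap z',len(f),np.percentile(f[:,2],[5,50,95]).round(4),np.polyfit(f[:,1],f[:,2],1).round(4))
    L=l[(abs(l[:,0])<.08)&(l[:,2]>.11)&(l[:,2]<.285)&(l[:,1]>.09)&(l[:,1]<.16)]
    if len(L)>20: print(n,'lid',len(L),'ymax',np.percentile(L[:,1],99),'zmax',np.percentile(L[:,2],99),np.polyfit(L[:,2]-.076,L[:,1],1).round(3))
E
python3 see.py
```

```text
time_s: 7.1
tcp_pos: [0.4395, 0.1742, 0.3332]
eef_rot: [[0.934, 0.358, -0.001], [0.358, -0.934, -0.0], [-0.001, -0.0, -1.0]]
wrist_force: [0.2, -0.7, 0.4]
finger_gap: -0.0001
gripper_force: 0.0
t 7.1 case tcp mm [  0.6 197.  333.2] F case [-0.1 -0.7  0.4] gap -5.550982060229319e-05
turn [-0.     0.001  0.004]
shift cm now [-0.05  0.2  10.82] after turn [-0.06  0.2  10.82]
wrist flap z 6601 [0.0044 0.0601 0.0615] [-0.208  0.051]
wrist lid 5438 ymax 0.15980599728071082 zmax 0.2628066399788111 [-2.169  0.547]
top flap z 1464 [0.0562 0.059  0.062 ] [-0.247   0.0483]
top lid 762 ymax 0.14974127108577093 zmax 0.261933417417978 [0.143 0.12 ]
scene flap z 885 [-0.9198  0.0603  0.062 ] [-2.7712 -0.1089]
scene lid 2002 ymax 0.15687660220114866 zmax 0.26171778345825825 [0.217 0.115]
```

View pics/wrist_see.png

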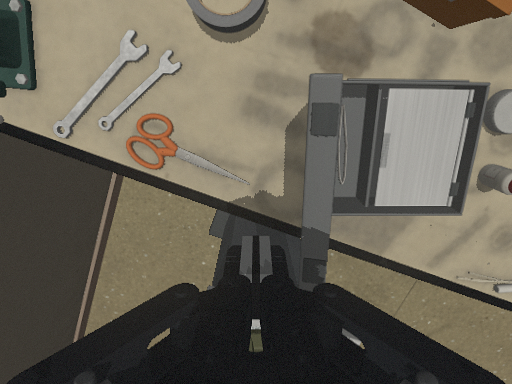

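The wrist view shows the flap flat over the filters at (425,145), the lid's top edge from (325,75) to (315,285), and the fingers at (257,240), outside the lid with clearance.

```bash
python3 -m handwheel '[[-1,[0,0,1.5],[0,0,0]],[-1,[0,0,1.5],[0,0,0]],[-1,[0,0,1.5],[0,0,0]],[-1,[0,0,1.5],[0,0,0]],[-1,[0,0,1.5],[0,0,0]],[-1,[0,0,1.5],[0,0,0]],[-1,[0,0,1.5],[0,0,0]],[-1,[0,0,0],[0,0,0]],[-1,[0,0,0],[0,0,0]]]'; python3 go.py 0 .16 .225
python3 - <<'E'
import numpy as np
for b in (100,90,80,70,60,50,40,30,20,10,0):
    a=np.radians(b);r=.165
    print(b,(100*(.095-r*np.cos(a)+.022*np.sin(a)+.013*np.sin(a))).round(1),(100*(.076+r*np.sin(a)+.022*np.cos(a))).round(1))
E
```

```text
time_s: 8.0
tcp_pos: [0.4403, 0.1726, 0.2287]
eef_rot: [[0.935, 0.355, -0.002], [0.355, -0.935, -0.001], [-0.002, 0.0, -1.0]]
wrist_force: [0.3, -0.9, 0.4]
finger_gap: -0.0001
gripper_force: 0.0
t 8.0 case tcp mm [  0.7 195.2 228.7] F case [-0.1 -1.   0.4] gap -0.00010727854195954212
turn [0.    0.002 0.001]
shift cm now [-0.08  3.52  0.38] after turn [-0.07  3.52  0.37]
100 15.8 23.5
90 13.0 24.1
80 10.1 24.2
70 7.1 23.9
60 4.3 23.0
50 1.6 21.7
40 -0.9 19.9
30 -3.0 17.8
20 -4.8 15.3
10 -6.1 12.6
0 -7.0 9.8
```

```bash
python3 -m handwheel '[[-1,[0,1.1,-0.1],[0,0,0]],[-1,[0,1.1,-0.1],[0,0,0]],[-1,[0,1.1,-0.1],[0,0,0]],[-1,[0,1.1,-0.1],[0,0,0]],[-1,[0,1.1,-0.1],[0,0,0]],[-1,[0,1.0,-0.1],[0,0,0]],[-1,[0,1.0,0],[0,0,0]],[-1,[0,1.0,0],[0,0,0]],[-1,[0,1.0,0],[0,0,0]],[-1,[0,1,0],[0,0,0]],[-1,[0,1,0],[0,0,0]],[-1,[0,1,0],[0,0,0]]]'; python3 go.py 0 .043 .23
```

```text
time_s: 9.0
tcp_pos: [0.4846, 0.0556, 0.2347]
eef_rot: [[0.935, 0.356, -0.001], [0.356, -0.935, -0.0], [-0.001, -0.0, -1.0]]
wrist_force: [-0.7, 2.4, -0.7]
finger_gap: -0.0001
gripper_force: 1.0
t 9.0 case tcp mm [  0.8  70.2 234.7] F case [ 0.2  2.5 -0.7] gap -9.112082737988933e-05
turn [-0.     0.001  0.002]
shift cm now [-0.09  2.72  0.47] after turn [-0.08  2.72  0.47]
```

```bash
python3 -m handwheel '[[-1,[0,0.9,0.17],[0,0,0]],[-1,[0,0.9,0.17],[0,0,0]],[-1,[0,0.9,0.17],[0,0,0]],[-1,[0,0.9,0.43],[0,0,0]],[-1,[0,0.9,0.43],[0,0,0]],[-1,[0,0.9,0.43],[0,0,0]],[-1,[0,0.83,0.6],[0,0,0]],[-1,[0,0.83,0.6],[0,0,0]],[-1,[0,0.83,0.6],[0,0,0]],[-1,[0,0.7,0.7],[0,0,0]],[-1,[0,0.7,0.7],[0,0,0]],[-1,[0,0.7,0.7],[0,0,0]]]'; python3 go.py 0 -.048 .153
```

```text
time_s: 10.0
tcp_pos: [0.5205, -0.0371, 0.1773]
eef_rot: [[0.934, 0.356, -0.0], [0.356, -0.934, 0.0], [-0.0, -0.0, -1.0]]
wrist_force: [-0.9, 1.7, 1.0]
finger_gap: 0.0
gripper_force: 0.7
t 10.0 case tcp mm [  1.5 -29.2 177.3] F case [-0.2  1.9  1. ] gap 1.9883388240946745e-05
turn [-0.     0.     0.002]
shift cm now [-0.16  1.88  2.43] after turn [-0.15  1.88  2.43]
```

```bash
python3 -m handwheel '[[-1,[0,0.6,0.82],[0,0,0]],[-1,[0,0.6,0.82],[0,0,0]],[-1,[0,0.6,0.82],[0,0,0]],[-1,[0,0.43,0.9],[0,0,0]],[-1,[0,0.43,0.9],[0,0,0]],[-1,[0,0.43,0.9],[0,0,0]],[-1,[0,0.25,0.8],[0,0,0]],[-1,[0,0.25,0.8],[0,0,0]],[-1,[0,0.2,0.6],[0,0,0]],[-1,[0,0,0.4],[0,0,0]],[-1,[0,0,0.2],[0,0,0]],[-1,[0,0,0],[0,0,0]]]'; python3 go.py 0 -.07 .098
```

```text
time_s: 11.0
tcp_pos: [0.5338, -0.0723, 0.0984]
eef_rot: [[0.935, 0.356, -0.0], [0.356, -0.935, -0.0], [-0.0, 0.0, -1.0]]
wrist_force: [0.1, 1.2, 0.6]
finger_gap: 0.0004
gripper_force: 0.0
t 11.0 case tcp mm [  1.5 -66.9  98.4] F case [0.5 1.1 0.6] gap 0.00037158076727069743
turn [0.    0.    0.002]
shift cm now [-0.15  0.31  0.04] after turn [-0.15  0.31  0.04]
```

Press onto the stop, then lift clear and check.

```bash
python3 -m handwheel '[[-1,[0,0,0.1],[0,0,0]],[-1,[0,0,0.1],[0,0,0]],[-1,[0,0,0.1],[0,0,0]],[-1,[0,0,0.1],[0,0,0]],[-1,[0,0,0],[0,0,0]]]'; python3 go.py
```

```text
time_s: 11.42
tcp_pos: [0.5341, -0.072, 0.0976]
eef_rot: [[0.935, 0.356, 0.002], [0.356, -0.935, -0.001], [0.002, 0.002, -1.0]]
wrist_force: [-8.2, 0.0, 27.3]
finger_gap: -0.0003
gripper_force: 13.6
t 11.42 case tcp mm [  1.9 -66.7  97.6] F case [-7.6  2.9 27.3] gap -0.00032552093281798896
turn [ 0.002 -0.002  0.002]
```

```bash
python3 -m handwheel '[[-1,[0,0,-1],[0,0,0]],[-1,[0,0,-2.5],[0,0,0]],[-1,[0,0,-2.5],[0,0,0]],[-1,[0,0,-2.5],[0,0,0]],[-1,[0,0,-2.5],[0,0,0]],[-1,[0,2.5,-2],[0,0,0]],[-1,[0,2.5,0],[0,0,0]],[-1,[0,2.5,0],[0,0,0]],[-1,[0,2.5,0],[0,0,0]],[-1,[0,2.5,0],[0,0,0]],[-1,[0,0,0],[0,0,0]],[-1,[0,0,0],[0,0,0]]]'; python3 go.py
python3 - <<'E'
from h import *
q=np.load('case.npy');c,s=np.cos(q[2]),np.sin(q[2])
for n in ('wrist','top'):
    p,d,W=cloud(n);cv2.imwrite(f'pics/{n}_end.png',p[...,::-1])
    D=W.reshape(-1,3)-[q[0],q[1],0];D=D[~np.isnan(D[:,0])]
    l=np.c_[D@[c,s,0],D@[-s,c,0],D[:,2]]
    f=l[(abs(l[:,0])<.075)&(l[:,1]>-.085)&(l[:,1]<.08)&(l[:,2]<.13)]
    if len(f)>20: print(n,'lid z',len(f),np.percentile(f[:,2],[5,50,95]).round(4),np.polyfit(f[:,1],f[:,2],1).round(4))
E
```

```text
time_s: 12.42
tcp_pos: [0.5782, -0.1902, 0.2243]
eef_rot: [[0.935, 0.353, -0.0], [0.353, -0.935, 0.0], [-0.0, -0.0, -1.0]]
wrist_force: [-0.7, 0.1, 0.3]
finger_gap: 0.0002
gripper_force: 0.0
t 12.42 case tcp mm [   1.3 -192.9  224.3] F case [-0.6  0.3  0.3] gap 0.00022445336230163878
turn [-0.     0.    -0.001]
wrist lid z 21515 [0.0972 0.0983 0.0996] [0.0008 0.0984]
top lid z 3399 [0.0936 0.0971 0.1002] [-0.5816  0.0648]
```

View pics/wrist_end.png

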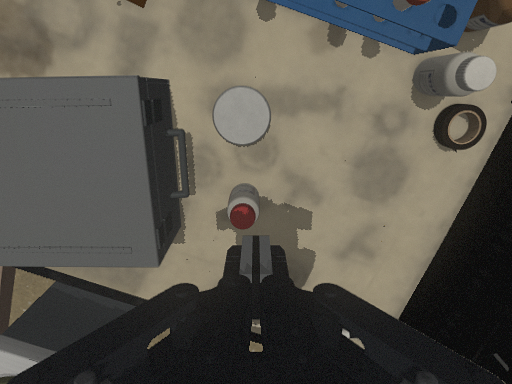

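The wrist view shows the lid shut and level, at z 98 mm with a slope of about 0.001. The bottle at (243,205) and the screw cap at (241,115) stand undisturbed, and the robot is clear of everything.

```bash
python3 -c "
from bench import arm;print(arm.job_done())"
```

```text
the job is handed in; nothing more can be done
None
```

The filter case is closed and handed in at about 12.5 s: the flap was pushed flat first (measured 60 mm up), then the lid was swung fully shut (98 mm up and level), and the sample bottle and screw cap look undisturbed in the last picture.

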